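# Fit the lens horn to the receiver head

### The arm

A 6-joint arm with a two-finger parallel gripper is mounted at the origin on the work surface. World frame = base frame: x ahead of the robot, y to its left, z up, the work surface at z = 0. Lengths are in m, angles in rad, forces in N, time in s.
With the tool pointing down it reaches from about 0.225 to 0.875 m from the base axis. Payload 3.4 kg.
Tool frame: the origin (TCP) lies between the finger pads; the fingertips stand 19 mm ahead of it and the grasp point (between the pads) is the TCP; z points along the fingers, y is the line along which they close (so a half turn about z gives the same grasp; the last joint's range is limited). The gripper opens to 85 mm and grips with 20 to 120 N. Pads are 22 mm wide; open, the fingers measure 114 mm over their backs; the gripper's body (76 mm by 85 mm) begins 54 mm behind the grasp point. The pads swing forward as they close: fully open they stand 13 mm farther back than shut.
Start: joints at [-1.374, 0.276, 1.505, -0, 1.361, -0.121], TCP at [0.18, -0.546, 0.25] pointing down, gripper open.
Joint ranges: [-2.89, 2.89], [-0.75, 2.08], [0.22, 2.7], [-1.18, 4.32], [0.11, 2.71], [-2.7, 2.7]. Speed limits (rad/s): [2.57, 2.57, 3.14, 3.14, 3.14, 3.14].

### API

Orientations are given as a unit quaternion [w, x, y, z].
In Python, from rig import get_state, imaging, ticket gives the robot as it stands. The module is installed in compiled form; this text tells all that it offers.
- The arm moves only by the shell command python3 -m inch 'ROWS' [FORCE]. ROWS is JSON, a list of rows, each an object with "claw": the opening, from -1 (shut) to 1 (fully open); "travel": the shift along the world's x, y, z in units of 200 mm (1.0 is 200 mm), a list of three; "turn": the turn about the world's z in units of 180 degrees (1.0 is 180 degrees). A call has 1 to 5 rows; each row is the pose to reach, as a shift and turn from the pose commanded when the call began, turning the shorter way round; what a row does not reach only later rows make up. A row lasts 1/10 s, in which the tool goes at most 50 mm and 8.59 degrees, less where a joint would pass 70% of its speed; a pose out of reach is approached as far as the arm can. A call with a number of a shift or a turn outside -1 to 1 is refused whole. A call with a gripper value outside its range is refused whole. The fingers move at their own pace and stop on an object; FORCE is the grip in N (left out, the last holds). Time passes only in rows, so rows that repeat a pose let the fingers close. It gives the time, the measured TCP pose, the force, the opening and the grip force at its end, in the units of the state.
- get_state(): the state, without advancing time (a new reading comes with each control period).
- imaging.get_image(name): name is "scene" or "top" or "wrist"; returns the picture (384x512x3 uint8, red, green, blue); there is no depth.
- imaging.camera_params(name): a dict with "camera_matrix" (3x3 intrinsics, pixels), "k1" (the pictures are not rectified: a ray, as slopes to the right and down, at radius r is drawn at 1 + k1 r^2 times it, then the intrinsics apply), "cam_to_world" (4x4, takes a point from camera to world coordinates); the wrist camera has in their place "T_tool_cam" (4x4, takes a point from camera to tool coordinates, whose origin is the TCP and whose axes are the flange's). Camera axes: x right, y down, z forward; pixel columns grow to the right and rows downward; lengths in m; the calibration is good to about 2 mm. A picture is of the moment at which its call begins: read the wrist's pose just before it. camera_params takes no time and is no camera call.
- ticket.sign_off(): hands the job in; it is judged then, once.
The state is a dict: "clock": time; "qpos": joint angles; "qd": joint speeds; "effort": joint torques, N m; "position": TCP position; "ee_rot": TCP orientation; "contact_force": force on the tool from outside, world axes, zero at the start; "moment": the same for the moment, N m; "width": finger opening in m; "gripper_force": force on a finger pad.
Only numpy, scipy, OpenCV 4.12 (cv2) and the standard library are available. Lean on these libraries where they do the work, as an engineer would, in place of code of your own. Each camera call takes 0.05 s, during which the arm holds its last target. There are 200 camera calls.

### The job

Lift the dust cap off the port of the receiver head and put it in the shallow tray; then take the round horn with the two lugs on its foot, set its lugs into the two slots of the port, push it down against the spring, and twist it clockwise (seen from above) until it locks, standing upright in the port. Leave the other things on the bench where they are.

Things in the scene. Friction and masses are not known exactly. Their poses are not given: they have to be found in the camera images.
- receiver: Receiver head: grey box 120 x 120 x 75 mm with heat-sink fins, fixed to the bench, origin under its centre. On top is the bayonet port: an aluminium ring 104 mm across, 19 mm high. The two slots of the port lie along this body's x axis (+x and -x).
- port (a point): Centre of the port at the level of its flat upper face, 94 mm above the bench; axes as the receiver's. The port's lip is 7 mm thick, with a round opening 62 mm across and two opposite slots along x, 30 mm wide, reaching 45 mm from the axis. Under the lip the lugs can turn 73 degrees clockwise (from above) to a stop; the other way is blocked. Centred at 66 degrees each lug has a pocket 31 mm wide to spring up 3 mm into.
- plate (a joint): Travel (m) of the spring-loaded plate inside the port that the horn's foot presses: 0 = up (8 mm below the port's upper face), 0.009 = fully down (17 mm below it). The spring pushes up with 5 N at 0, 10.4 N fully down. The lugs can turn under the lip when it is pressed by 0.005 or more (0.007 is a good aim); about 0.002 with the horn locked.
- lock_mark: Fine marks on the port's rim where the lugs stand when locked. Origin on the port's axis at bench level; its x axis (+x and -x) is the direction of the two locking pockets, 66 degrees clockwise from the slots; fixed to the receiver.
- cap_grip (a point): Dust cap, black plastic, 70 g, loose on the port at the start: a disc 92 mm across, 6 mm thick, a plug under it (54 mm across, 5 mm deep, inside the opening) and on top a grip bar 56 mm long (this point's x), 14 mm thick (y), 24 mm high. This point is the middle of the bar, 12 mm above the disc's upper face, 23 mm above the bottom of the plug.
- horn_mid (a point): The round white lens horn to be fitted, 117 mm tall, about 220 g. Its foot is an aluminium hub 58 mm across with two opposite lugs along this point's x axis (+x and -x), 22 mm wide, 6 mm thick, level with the underside, reaching 40 mm from the axis; same either way round. This point is on the axis, 55 mm above the underside, z up; 45 mm above the port's face when locked.
- horn_band (a point): Middle of the horn's white cylindrical band, the place to grip it: 60 mm across, 26 mm high, on the axis, 97 mm above the underside; axes as horn_mid. Above it is a low lens dome 7 mm high, below it the flare narrows to a 33 mm throat.
- tray: Shallow grey plastic tray, fixed, 170 x 170 mm outside, walls 4 mm thick and 28 mm high, floor 4 mm thick; origin under its centre at bench level, x and y along its sides.
- gain_horn: Bystander: pyramidal brass horn on a square flange (no lugs), 94 mm tall, 65 mm square at the top; origin under its centre.
- mirror: Bystander: square black mirror mount on a post and foot, 126 mm tall, foot 50 x 65 mm; origin under its foot.
- board: Bystander: two-deck blue circuit board on four spacers, 90 x 70 x 43 mm; origin under its centre.
- driver: Bystander: screwdriver lying on the bench, 170 mm long; origin under its middle.
- tape: Bystander: roll of yellow tape lying flat, 90 mm across, 25 mm high; origin under its centre.
- post: Bystander: black post holder with a steel post, 116 mm tall, 32 mm foot; origin under its centre.
Mind the look-alikes: they are no part of the job. Of the things like the part that bears horn_mid, leave any that is purple or turquoise; of the rest the larger one is meant.

How it is judged:
By the outcome, as a careful person would: the job done as asked, in the order asked, and still so for the second after the job is handed in, with the robot touching nothing.
It also fails if it takes over 64 s, if anything falls off the work surface, if the arm or the gripper's body presses on something with over 40 N, if the wrist force passes 120 N, or if a joint passes its speed limit or range.

## Working session

There is one attempt and no reset: what is moved stays moved. The work goes in short steps, Python scripts to look and compute and a shell command to move; the robot and the scene stay as the last step left them, time stands still between calls to the robot, and variables do not carry over. Pictures are saved under pics/ and viewed, at most 10 in all, crops included, and the job is handed in when it is done.

```bash
mkdir -p pics; python3 - <<'E'
from rig import get_state, imaging
import cv2,numpy as np
s=get_state();print({k:np.round(v,3).tolist() for k,v in s.items()})
for n in("scene","top"):
    im=imaging.get_image(n);cv2.imwrite(f"pics/{n}0.png",im[:,:,::-1])
    p=imaging.camera_params(n);print({k:np.round(v,4).tolist() for k,v in p.items()})
print({k:np.round(v,4).tolist() for k,v in imaging.camera_params("wrist").items()})
E
```

```text
{'clock': 0.0, 'qpos': [-1.374, 0.277, 1.506, 0.0, 1.361, -0.121], 'qd': [-0.001, -0.001, -0.002, 0.001, 0.001, 0.001], 'effort': [0.002, -41.677, -24.581, -0.0, 0.011, 0.0], 'position': [0.18, -0.546, 0.249], 'ee_rot': [-0.001, 0.987, 0.158, -0.0], 'contact_force': [0.637, -1.179, -0.455], 'moment': [-0.008, 0.031, -0.012], 'gripper_force': 0.0, 'width': 0.086}
{'camera_matrix': [[421.2127, 0.0, 256.1143], [0.0, 421.2127, 195.9931], [0.0, 0.0, 1.0]], 'k1': -0.143, 'cam_to_world': [[-0.8138, 0.4267, -0.3946, 1.021], [0.5812, 0.6031, -0.5463, 0.6335], [0.0049, -0.6739, -0.7388, 0.9484], [0.0, 0.0, 0.0, 1.0]]}
{'camera_matrix': [[433.6565, 0.0, 254.8503], [0.0, 433.6565, 187.2013], [0.0, 0.0, 1.0]], 'k1': 0.0226, 'cam_to_world': [[0.0013, -0.9978, 0.0659, 0.4541], [-0.9998, -0.0026, -0.0195, 0.0238], [0.0196, -0.0658, -0.9976, 1.6445], [0.0, 0.0, 0.0, 1.0]]}
{'camera_matrix': [[274.3185, 0.0, 259.6878], [0.0, 274.3185, 191.0798], [0.0, 0.0, 1.0]], 'k1': -0.0672, 'T_tool_cam': [[0.0005, -0.9489, -0.3156, 0.0807], [1.0, 0.001, -0.0016, 0.0002], [0.0018, -0.3156, 0.9489, -0.123], [0.0, 0.0, 0.0, 1.0]]}
```

View pics/top0.png

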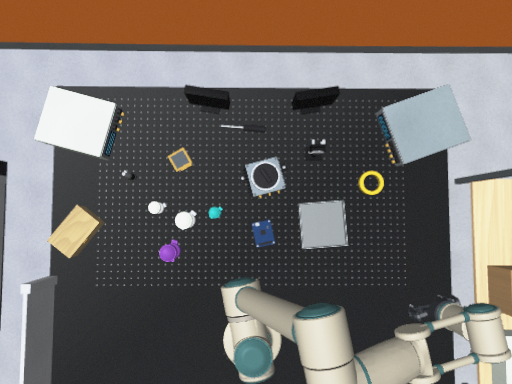

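View pics/scene0.png

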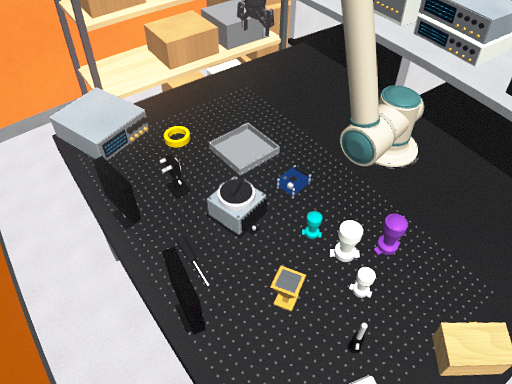

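The top view shows the receiver and capped port at about (265,177), the tray at (323,225), the large white horn at (185,220) and the small white one at (156,208). The scene view shows the large white horn at (348,240), with its lugs at about (334,254) and (357,256).

```bash
cat > h.py <<'E'
from rig import get_state, imaging
import cv2,numpy as np
from scipy.spatial.transform import Rotation as R
def pose():
    s=get_state();q=s['ee_rot'];T=np.eye(4);T[:3,:3]=R.from_quat([q[1],q[2],q[3],q[0]]).as_matrix();T[:3,3]=s['position'];return T
def snap(n):
    p=imaging.camera_params(n)
    X=pose()@np.array(p['T_tool_cam']) if n=='wrist' else np.array(p['cam_to_world'])
    return imaging.get_image(n),(np.array(p['camera_matrix']),p['k1'],X)
def rays(c,px):
    K,k1,X=c
    n=cv2.undistortPoints(np.float64(px).reshape(-1,1,2),K,np.array([k1,0,0,0.])).reshape(-1,2)
    return X[:3,3],np.c_[n,np.ones(len(n))]@X[:3,:3].T
def onz(c,px,z):
    o,d=rays(c,px);return o+d*((z-o[2])/d[:,2])[:,None]
def proj(c,P):
    K,k1,X=c;q=(np.atleast_2d(P)-X[:3,3])@X[:3,:3]
    return cv2.projectPoints(q,np.zeros(3),np.zeros(3),K,np.array([k1,0,0,0.]))[0].reshape(-1,2)
def tri(cs,pxs):
    A=np.zeros((3,3));b=np.zeros(3)
    for c,p in zip(cs,pxs):
        o,d=rays(c,[p]);d=d[0]/np.linalg.norm(d[0]);M=np.eye(3)-np.outer(d,d);A+=M;b+=M@o
    return np.linalg.solve(A,b)
E
python3 - <<'E'
from h import *
im,c=snap('top')
hsv=cv2.cvtColor(im,cv2.COLOR_RGB2HSV)
def comps(m,lo):
    n,l,s,ce=cv2.connectedComponentsWithStats(m.astype(np.uint8))
    return [(s[i].tolist(),ce[i],l==i) for i in range(1,n) if s[i][4]>lo]
m=(hsv[...,2]>150)&(hsv[...,1]<40)
for s,ce,_ in comps(m[190:240,130:260],20): print('white',s,ce+[130,190],onz(c,[ce+[130,190]],.11))
g=(hsv[...,2]>90)&(hsv[...,1]<60)
for s,ce,l in comps(g[140:260,230:360],300):
    ys,xs=np.nonzero(l);r=cv2.minAreaRect(np.float32(np.c_[xs+230,ys+140]))
    b=cv2.boxPoints(r);print('grey',s,r);print(onz(c,b,.028).round(3).tolist(), onz(c,b,.075).round(3).tolist())
cr=[im[140:260,130:290]]
cv2.imwrite('pics/topc.png',cv2.resize(cr[0],None,fx=5,fy=5,interpolation=cv2.INTER_CUBIC)[:,:,::-1])
E
```

```text
white [122, 0, 8, 6, 28] [255.28571429 192.17857143] [[ 0.53773101 -0.00776777  0.11      ]]
white [18, 11, 18, 13, 173] [155.73988439 207.07514451] [[0.48447014 0.34225739 0.11      ]]
white [45, 20, 21, 20, 304] [184.84210526 219.39144737] [[0.44134102 0.23984438 0.11      ]]
grey [15, 17, 41, 40, 686] ((265.00384521484375, 175.68075561523438), (34.117549896240234, 34.380672454833984), 74.74488067626953)
[[0.649, 0.033, 0.028], [0.683, -0.091, 0.028], [0.56, -0.125, 0.028], [0.525, -0.001, 0.028]] [[0.643, 0.033, 0.075], [0.677, -0.088, 0.075], [0.557, -0.12, 0.075], [0.523, 0.0, 0.075]]
grey [68, 60, 51, 49, 2149] ((322.1310729980469, 224.07241821289062), (46.505470275878906, 48.08333969116211), 85.2363510131836)
[[0.502, -0.162, 0.028], [0.518, -0.342, 0.028], [0.346, -0.354, 0.028], [0.331, -0.176, 0.028]] [[0.501, -0.157, 0.075], [0.516, -0.331, 0.075], [0.349, -0.343, 0.075], [0.334, -0.17, 0.075]]
```

View pics/topc.png

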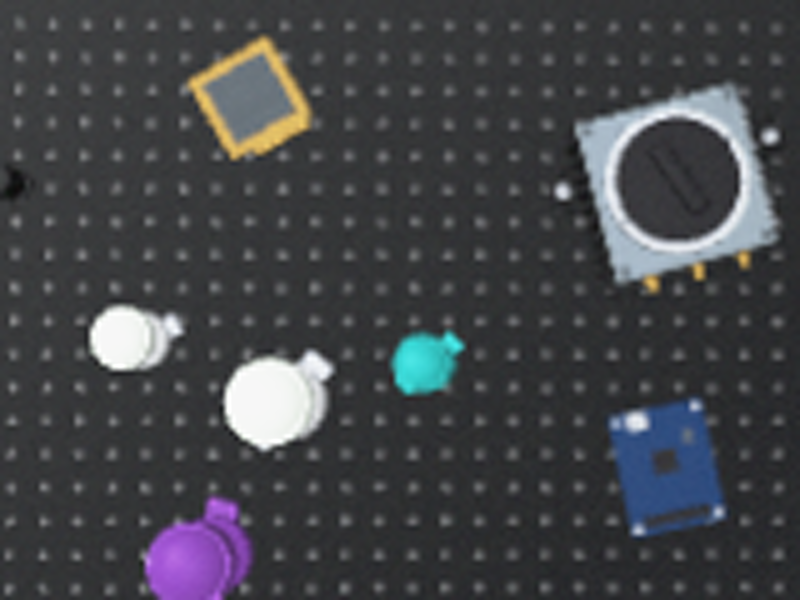

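The top crop shows the cap's bar running from crop pixel (655,150) to (698,213), about 34° from world x. The large horn's visible lug is at crop pixel (318,366). I'm moving over the port for a closer look.

```bash
R='' ; 
python3 -m inch '[{"claw":1,"travel":[0.7,0.84,0],"turn":0.088},{"claw":1,"travel":[0.7,0.84,0],"turn":0.088},{"claw":1,"travel":[0.7,0.84,0],"turn":0.088},{"claw":1,"travel":[0.7,0.84,0],"turn":0.088},{"claw":1,"travel":[0.7,0.84,0],"turn":0.088}]'
python3 -m inch '[{"claw":1,"travel":[0.7,0.84,0],"turn":0},{"claw":1,"travel":[0.7,0.84,0],"turn":0},{"claw":1,"travel":[0.7,0.84,0],"turn":0},{"claw":1,"travel":[0.7,0.84,0],"turn":0},{"claw":1,"travel":[0.7,0.84,0],"turn":0}]'
python3 -m inch '[{"claw":1,"travel":[0.7,0.84,0],"turn":0},{"claw":1,"travel":[0.7,0.84,0],"turn":0},{"claw":1,"travel":[0.7,0.84,0],"turn":0},{"claw":1,"travel":[0.7,0.84,0],"turn":0},{"claw":1,"travel":[0.7,0.84,0],"turn":0}]'
python3 - <<'E'
from h import *
im,c=snap('wrist');np.savez('w1.npz',im=im,K=c[0],k1=c[1],X=c[2])
cv2.imwrite('pics/w1.png',im[:,:,::-1]);print(get_state()['qpos'],proj(c,[[.6,-.044,.112]]))
E
```

```text
clock: 0.65
position: [0.3214, -0.3743, 0.2502]
ee_rot: [-0.001, 0.956, 0.294, 0.001]
contact_force: [-0.4, -1.0, -0.3]
width: 0.0852
gripper_force: 0.0
clock: 1.15
position: [0.4617, -0.2066, 0.2502]
ee_rot: [-0.001, 0.956, 0.295, 0.001]
contact_force: [0.2, -0.8, -0.7]
width: 0.0853
gripper_force: 0.0
clock: 1.65
position: [0.602, -0.0385, 0.2497]
ee_rot: [-0.001, 0.956, 0.294, 0.001]
contact_force: [-0.2, -1.3, 0.9]
width: 0.0854
gripper_force: 0.0
[-0.17947452  0.31920592  1.44373567  0.00307753  1.37756902  0.79241078] [[263.64064293 190.28054309]]
```

View pics/w1.png

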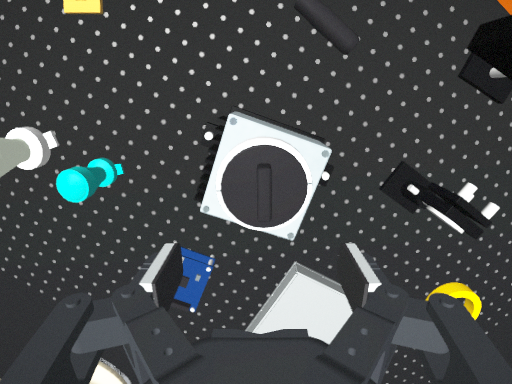

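The wrist view shows the cap disc centred at about (264,186), with its bar upright at column 264 and the lock marks at about (220,184) and (310,182). Next I measure these precisely.

```bash
python3 - <<'E'
from h import *
d=np.load('w1.npz');im=d['im'];c=(d['K'],float(d['k1']),d['X'])
g=cv2.cvtColor(im,cv2.COLOR_RGB2GRAY)
def big(m,seed,z):
    n,l=cv2.connectedComponents(m.astype(np.uint8));L=l==l[seed[1],seed[0]]
    ct=max(cv2.findContours(L.astype(np.uint8),0,1)[0],key=cv2.contourArea).reshape(-1,2)
    P=onz(c,ct,z)[:,:2];return P,ct
P,ct=big(g<110,(240,185),.1);print(cv2.minEnclosingCircle(P.astype(np.float32)),cv2.fitEllipse((P*1000).astype(np.float32)))
P,ct=big(g>120,(225,150),.075);r=cv2.minAreaRect((P*1000).astype(np.float32));print('box',r)
q=im[100:250,190:340];print(g[180:186,210:226]);
cv2.imwrite('pics/w1c.png',cv2.resize(cv2.convertScaleAbs(q,alpha=1.2,beta=0),None,fx=4,fy=4,interpolation=cv2.INTER_CUBIC)[:,:,::-1])
T=pose();print(np.degrees(np.arctan2(T[1,0],T[0,0])))
for px in ([264,164],[264,218]):print(onz(c,[px],.124))
E
```

```text
((0.5991517305374146, -0.04476036876440048), 0.045225754380226135) ((599.2412109375, -44.9213752746582), (88.35311889648438, 88.88821411132812), 105.22654724121094)
box ((600.9664916992188, -46.687294006347656), (131.37368774414062, 128.1895294189453), 12.471768379211426)
[[249 249 249 249 249 244 255 255 255 255 255 214  66  64  64  69]
 [249 249 249 249 249 249 255 255 255 255 255 181  65  69  66  66]
 [250 250 249 249 249 252 255 255 255 255 253 151  65  68  67  64]
 [250 250 249 249 249 251 255 255 255 255 235  92  64  63  66  65]
 [249 249 249 250 249 248 255 255 255 255 237  94  64  65  63  65]
 [249 250 249 249 249 242 255 255 255 255 245 111  60  64  64  66]]
34.281192352712075
[[ 0.62442492 -0.0274377   0.124     ]]
[[ 0.5796337  -0.05829476  0.124     ]]
```

View pics/w1c.png

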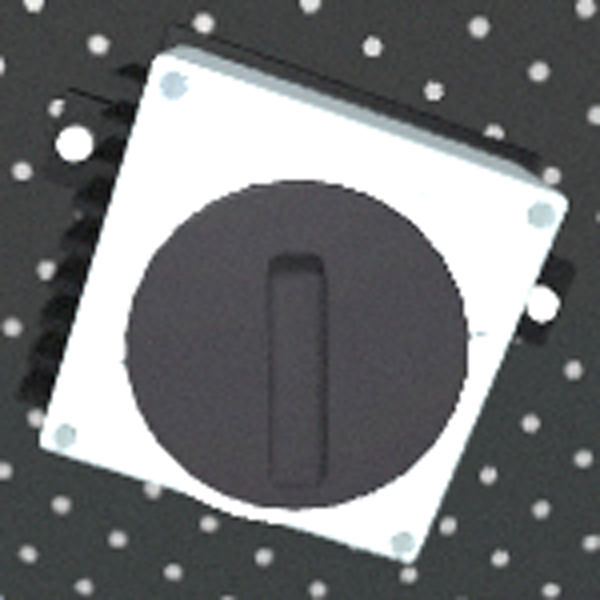

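```bash

python3 -m inch '[{"claw":0.2,"travel":[-0.005,-0.015,-0.2],"turn":0},{"claw":0.2,"travel":[-0.005,-0.015,-0.4],"turn":0},{"claw":0.2,"travel":[-0.005,-0.015,-0.5],"turn":0},{"claw":0.2,"travel":[-0.005,-0.015,-0.5],"turn":0},{"claw":0.2,"travel":[-0.005,-0.015,-0.5],"turn":0}]'
```

```text
clock: 2.2
position: [0.5985, -0.046, 0.1507]
ee_rot: [0.0, 0.956, 0.292, -0.0]
contact_force: [0.4, -0.3, 0.8]
width: 0.0518
gripper_force: 0.0
```

```bash

python3 -m inch '[{"claw":0.2,"travel":[0,0.005,-0.08],"turn":0},{"claw":0.2,"travel":[0,0.005,-0.14],"turn":0},{"claw":0.2,"travel":[0,0.005,-0.14],"turn":0},{"claw":-1,"travel":[0,0.005,-0.14],"turn":0},{"claw":-1,"travel":[0,0.005,-0.14],"turn":0}]' 50
python3 -m inch '[{"claw":-1,"travel":[0,0,0],"turn":0},{"claw":-1,"travel":[0,0,0],"turn":0},{"claw":-1,"travel":[0,0,0.1],"turn":0},{"claw":-1,"travel":[0,0,0.3],"turn":0},{"claw":-1,"travel":[0,0,0.5],"turn":0}]'
```

```text
clock: 2.7
position: [0.5993, -0.0445, 0.1233]
ee_rot: [0.0, 0.956, 0.293, 0.001]
contact_force: [0.4, -0.1, 0.4]
width: 0.0226
gripper_force: 0.0
clock: 3.2
position: [0.5979, -0.0441, 0.2225]
ee_rot: [-0.001, 0.956, 0.293, -0.001]
contact_force: [0.1, -0.4, -0.8]
width: 0.0125
gripper_force: 51.0
```

```bash

python3 -m inch '[{"claw":-1,"travel":[-0.8,-0.98,0],"turn":0},{"claw":-1,"travel":[-0.8,-0.98,0],"turn":0},{"claw":-1,"travel":[-0.8,-0.98,0],"turn":0},{"claw":-1,"travel":[-0.8,-0.98,0],"turn":0},{"claw":-1,"travel":[-0.8,-0.98,0],"turn":0}]'
python3 -m inch '[{"claw":-1,"travel":[-0.07,-0.09,-0.1],"turn":0},{"claw":-1,"travel":[-0.07,-0.09,-0.3],"turn":0},{"claw":-1,"travel":[-0.07,-0.09,-0.5],"turn":0},{"claw":-1,"travel":[-0.07,-0.09,-0.6],"turn":0},{"claw":-1,"travel":[-0.07,-0.09,-0.6],"turn":0}]'
python3 - <<'E'
from h import *
im,c=snap('scene');cv2.imwrite('pics/s2.png',cv2.resize(im[90:240,170:370],None,fx=4,fy=4,interpolation=cv2.INTER_CUBIC)[:,:,::-1])
E
```

```text
clock: 3.7
position: [0.4391, -0.2389, 0.2224]
ee_rot: [0.0, 0.956, 0.293, 0.0]
contact_force: [0.7, -1.0, -0.3]
width: 0.0128
gripper_force: 51.0
clock: 4.2
position: [0.4243, -0.2543, 0.0995]
ee_rot: [-0.003, 0.956, 0.293, -0.002]
contact_force: [-0.0, 0.4, -0.6]
width: 0.0127
gripper_force: 50.9
```

View pics/s2.png

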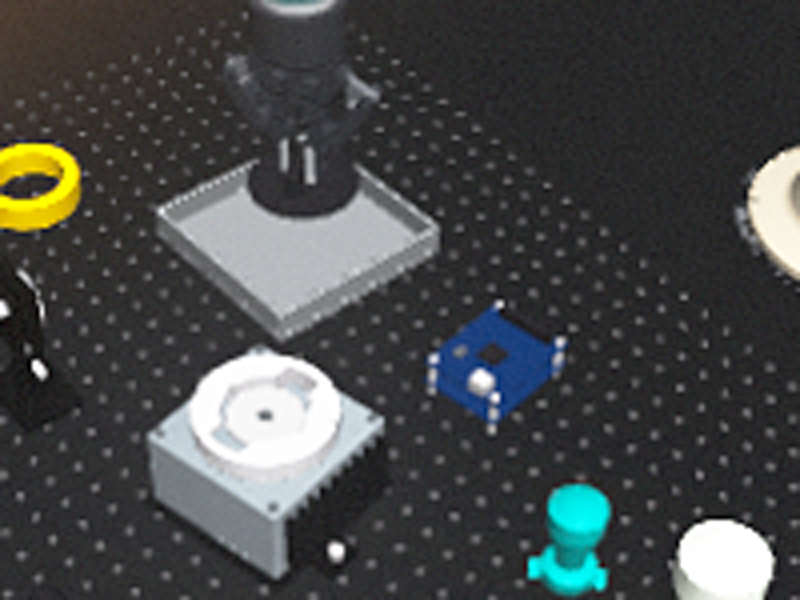

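The cap is held above the tray at crop pixel (303,185). The port is open, with its slots at crop pixels (298,385) and (232,440). I lower the cap and release it.

```bash

python3 -m inch '[{"claw":-1,"travel":[0,0,-0.15],"turn":0},{"claw":-1,"travel":[0,0,-0.25],"turn":0},{"claw":-1,"travel":[0,0,-0.3],"turn":0},{"claw":-1,"travel":[0,0,-0.3],"turn":0},{"claw":-1,"travel":[0,0,-0.3],"turn":0}]'
python3 -m inch '[{"claw":0.3,"travel":[0,0,0],"turn":0},{"claw":0.3,"travel":[0,0,0],"turn":0},{"claw":0.3,"travel":[0,0,0],"turn":0},{"claw":0.3,"travel":[0,0,0.15],"turn":0},{"claw":0.3,"travel":[0,0,0.4],"turn":0}]'
python3 -m inch '[{"claw":1,"travel":[0,0,0.2],"turn":0},{"claw":1,"travel":[0,0,0.45],"turn":0},{"claw":1,"travel":[0,0,0.7],"turn":0},{"claw":1,"travel":[0.2,0.2,0.8],"turn":0},{"claw":1,"travel":[0.4,0.45,0.8],"turn":0}]'
python3 -m inch '[{"claw":1,"travel":[0.46,0.6,-0.1],"turn":0},{"claw":1,"travel":[0.46,0.6,-0.1],"turn":0},{"claw":1,"travel":[0.46,0.6,-0.1],"turn":0},{"claw":1,"travel":[0.46,0.6,-0.1],"turn":0},{"claw":1,"travel":[0.46,0.6,-0.1],"turn":0}]'
python3 - <<'E'
from h import *
im,c=snap('wrist');np.savez('w2.npz',im=im,K=c[0],k1=c[1],X=c[2])
print(c[2].round(3)[:3,3],proj(c,[[.599,-.045,.094]]))
cv2.imwrite('pics/w2.png',im[:,:,::-1])
E
```

```text
clock: 4.75
position: [0.4275, -0.2566, 0.0435]
ee_rot: [0.001, 0.956, 0.293, 0.001]
contact_force: [-0.2, 0.5, -0.1]
width: 0.0126
gripper_force: 51.0
clock: 5.25
position: [0.4246, -0.2544, 0.1208]
ee_rot: [-0.003, 0.956, 0.293, -0.002]
contact_force: [0.6, -0.8, -0.9]
width: 0.0554
gripper_force: 0.0
clock: 5.75
position: [0.4937, -0.1854, 0.2858]
ee_rot: [0.004, 0.957, 0.291, 0.003]
contact_force: [0.3, -0.5, -0.2]
width: 0.0857
gripper_force: 0.0
clock: 6.25
position: [0.5838, -0.063, 0.2608]
ee_rot: [0.0, 0.956, 0.294, -0.001]
contact_force: [0.1, -1.1, -1.0]
width: 0.0854
gripper_force: 0.0
[ 0.651 -0.018  0.384] [[254.26220517 157.0168269 ]]
```

View pics/w2.png

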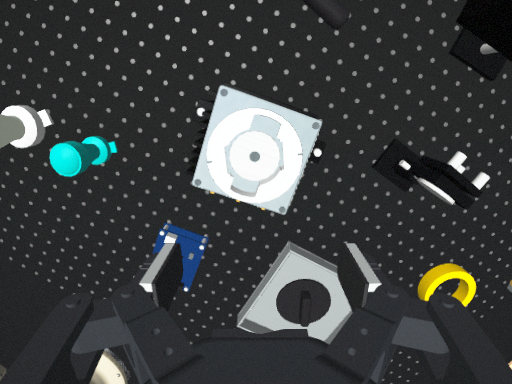

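The cap lies in the tray at about (303,300). The port's slots are at (266,124) and (243,188). Next I measure the port's centre and slot axis.

```bash
python3 - <<'E'
from h import *
d=np.load('w2.npz');im=d['im'];c=(d['K'],float(d['k1']),d['X'])
v,u=np.mgrid[90:230,180:335];px=np.c_[u.ravel(),v.ravel()]
P=onz(c,px,.094)[:,:2];g=im[v,u].min(-1).ravel()
c0=np.array([.599,-.045])
r=np.hypot(*(P-c0).T)
print([ (k,np.percentile(g[(r>k/1e3)&(r<(k+2)/1e3)],[10,50,90]).tolist()) for k in range(20,62,4)])
m=((g>238).reshape(v.shape)).astype(np.uint8)
ct=max(cv2.findContours(m,0,1)[0],key=cv2.contourArea).reshape(-1,2)
e=onz(c,ct+[180,90],.094)[:,:2];
from scipy.optimize import least_squares
f=least_squares(lambda x:np.hypot(*(e-x[:2]).T)-x[2],[*c0,.052],loss='soft_l1',f_scale=.0005);print('outer circle',f.x,len(e))
C=f.x[:2]
for C in (f.x[:2],c0):
  q=P-C;r=np.hypot(*q.T);a=np.arctan2(q[:,1],q[:,0]);s=(r>.034)&(r<.043)&(g<236)
  print(s.sum(),np.degrees(np.angle(np.exp(2j*a[s]).sum())/2))
  for sg in (0,np.pi):
    k=s&(np.cos(a-sg-.26)>0.5);print('slot mean',P[k].mean(0),k.sum(),np.degrees(np.arctan2(*(P[k].mean(0)-C)[::-1])))
E
```

```text
[(20, [249.0, 250.0, 251.0]), (24, [245.8, 250.0, 251.0]), (28, [203.0, 209.0, 215.0]), (32, [208.0, 253.0, 254.0]), (36, [209.0, 254.0, 254.0]), (40, [196.0, 254.0, 254.0]), (44, [240.0, 254.0, 254.0]), (48, [254.0, 254.0, 254.0]), (52, [192.0, 209.0, 214.0]), (56, [39.0, 205.0, 213.0]), (60, [27.0, 105.0, 211.0])]
outer circle [ 0.59853865 -0.04492971  0.05073601] 282
477 15.264862951997934
slot mean [ 0.63472555 -0.03525496] 263 14.968226313145305
slot mean [ 0.56243922 -0.05500305] 214 -164.408536467813
474 14.943693057795656
slot mean [ 0.63522642 -0.03516901] 264 15.18304811635739
slot mean [ 0.56280042 -0.05447435] 210 -165.33322886901368
```

```bash

python3 -m inch '[{"claw":1,"travel":[-0.35,0.75,0],"turn":0.21},{"claw":1,"travel":[-0.35,0.75,0],"turn":0.21},{"claw":1,"travel":[-0.35,0.75,0],"turn":0.21},{"claw":1,"travel":[-0.35,0.75,0],"turn":0.21},{"claw":1,"travel":[-0.35,0.75,0],"turn":0.21}]'
python3 -m inch '[{"claw":1,"travel":[-0.36,0.76,0],"turn":0.21},{"claw":1,"travel":[-0.36,0.76,0],"turn":0.21},{"claw":1,"travel":[-0.36,0.76,0],"turn":0.21},{"claw":1,"travel":[-0.36,0.76,0],"turn":0.21},{"claw":1,"travel":[-0.36,0.76,0],"turn":0.21}]'
python3 -m inch '[{"claw":1,"travel":[0,0,0],"turn":0}]'
python3 - <<'E'
from h import *
im,c=snap('wrist');np.savez('w3.npz',im=im,K=c[0],k1=c[1],X=c[2])
print(c[2].round(3)[:3,3],proj(c,[[.441,.24,.11],[.441,.24,0]]))
cv2.imwrite('pics/w3.png',im[:,:,::-1])
E
```

```text
clock: 6.8
position: [0.5115, 0.0865, 0.2622]
ee_rot: [0.0, 0.808, 0.589, 0.0]
contact_force: [0.3, -0.9, -0.3]
width: 0.0856
gripper_force: 0.0
clock: 7.3
position: [0.4402, 0.2385, 0.262]
ee_rot: [0.0, 0.574, 0.819, 0.0]
contact_force: [0.6, -0.7, 0.9]
width: 0.0854
gripper_force: 0.0
clock: 7.4
position: [0.4414, 0.2369, 0.2619]
ee_rot: [0.001, 0.576, 0.817, 0.0]
contact_force: [0.1, -0.1, 0.7]
width: 0.0848
gripper_force: 0.0
[0.414 0.313 0.385] [[260.53073556 179.17582609]
 [260.26699408 158.08454199]]
```

View pics/w3.png

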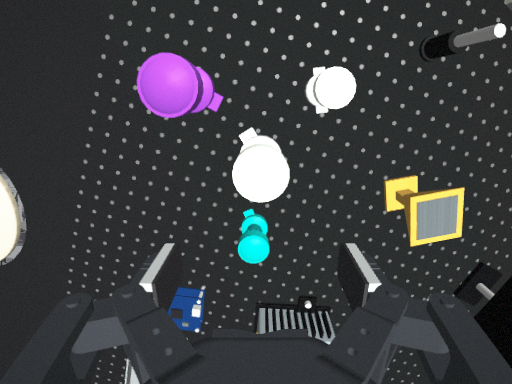

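The wrist view shows the large white horn's top circle at about (261,174) and its lug at about (247,136). The turquoise horn is at (253,245) and the purple one at (168,85).

```bash
python3 - <<'E'
from h import *
from scipy.optimize import least_squares
d=np.load('w3.npz');im=d['im'];c=(d['K'],float(d['k1']),d['X'])
hsv=cv2.cvtColor(im,cv2.COLOR_RGB2HSV)
m=((hsv[...,2]>130)&(hsv[...,1]<50)).astype(np.uint8)
n,l=cv2.connectedComponents(m);L=(l==l[175,261]).astype(np.uint8)
ct=max(cv2.findContours(L,0,1)[0],key=cv2.contourArea).reshape(-1,2)
b=ct[ct[:,1]>178];e=onz(c,b,.110)[:,:2]
for fix in (0,1):
  f=least_squares(lambda x:np.hypot(*(e-x[:2]).T)-(.030 if fix else x[2]),[.441,.24,.03],loss='soft_l1',f_scale=.0005);print(f.x,len(e))
A=f.x[:2]
# lug: contour points projecting on z=.006 with r from axis >32mm and up in image
v,u=np.nonzero(L);P=onz(c,np.c_[u,v],.006)[:,:2];r=np.hypot(*(P-A).T)
k=(r>.0315)&(v<150);q=P[k]-A;print('lug',k.sum(),q.mean(0)*1e3,r[k].max(),np.degrees(np.arctan2(q.mean(0)[1],q.mean(0)[0])))
print(np.c_[u[k],v[k]].mean(0))
w,t=snap('top')
print('top pred axis top',proj(t,[[*A,.115]]),'lug px dir',onz(t,[[193.6,213.2]],.006)[0,:2]-A)
T=pose();print('yaw',np.degrees(np.arctan2(T[1,0],T[0,0])),T[:3,3])
E
```

```text
[0.43935919 0.24431826 0.02970241] 72
[0.43923384 0.24467712 0.03      ] 72
lug 143 [-24.05550106  23.6972682 ] 0.04144091652917432 135.4298147783829
[249.45454545 133.40559441]
top pred axis top [[183.24767112 220.00560289]] lug px dir [ 0.02447279 -0.02269574]
yaw 109.46047078919693 [0.44186116 0.23662297 0.26169924]
```

```bash

python3 -m inch '[{"claw":1,"travel":[-0.013,0.04,-0.15],"turn":0},{"claw":1,"travel":[-0.013,0.04,-0.35],"turn":0},{"claw":1,"travel":[-0.013,0.04,-0.55],"turn":0},{"claw":1,"travel":[-0.013,0.04,-0.6],"turn":0},{"claw":1,"travel":[-0.013,0.04,-0.6],"turn":0}]'
python3 -m inch '[{"claw":1,"travel":[0,0,-0.1],"turn":0},{"claw":1,"travel":[0,0,-0.2],"turn":0},{"claw":1,"travel":[0,0,-0.25],"turn":0},{"claw":1,"travel":[0,0,-0.25],"turn":0},{"claw":1,"travel":[0,0,-0.25],"turn":0}]'
python3 -m inch '[{"claw":-1,"travel":[0,0,0],"turn":0},{"claw":-1,"travel":[0,0,0],"turn":0},{"claw":-1,"travel":[0,0,0],"turn":0},{"claw":-1,"travel":[0,0,0],"turn":0},{"claw":-1,"travel":[0,0,0],"turn":0}]' 60
```

```text
clock: 8.0
position: [0.4386, 0.2448, 0.1402]
ee_rot: [-0.001, 0.577, 0.817, -0.001]
contact_force: [0.2, 0.7, 1.1]
width: 0.0854
gripper_force: 0.0
clock: 8.5
position: [0.4402, 0.2462, 0.0925]
ee_rot: [0.001, 0.576, 0.817, 0.001]
contact_force: [-0.4, -0.6, 0.3]
width: 0.0853
gripper_force: 0.0
clock: 9.0
position: [0.4396, 0.2462, 0.0926]
ee_rot: [0.001, 0.576, 0.817, 0.001]
contact_force: [-1.6, 0.0, 4.7]
width: 0.0587
gripper_force: 63.4
```

```bash

python3 -m inch '[{"claw":-1,"travel":[0,0,0.1],"turn":0},{"claw":-1,"travel":[0,0,0.3],"turn":0},{"claw":-1,"travel":[0,0,0.5],"turn":0},{"claw":-1,"travel":[0,0,0.7],"turn":0},{"claw":-1,"travel":[0,0,0.75],"turn":0}]'
python3 -m inch '[{"claw":-1,"travel":[0.1,-0.18,0],"turn":0.04},{"claw":-1,"travel":[0.2,-0.36,0],"turn":0.08},{"claw":-1,"travel":[0.3,-0.54,0],"turn":0.12},{"claw":-1,"travel":[0.4,-0.72,0],"turn":0.16},{"claw":-1,"travel":[0.4,-0.72,0],"turn":0.2}]'
python3 -m inch '[{"claw":-1,"travel":[0.1,-0.18,0],"turn":0.04},{"claw":-1,"travel":[0.2,-0.36,0],"turn":0.08},{"claw":-1,"travel":[0.3,-0.54,0],"turn":0.12},{"claw":-1,"travel":[0.395,-0.73,0],"turn":0.129},{"claw":-1,"travel":[0.395,-0.73,0],"turn":0.129}]'
python3 -m inch '[{"claw":-1,"travel":[0,0,0],"turn":0},{"claw":-1,"travel":[0,0,0],"turn":0}]'
python3 - <<'E'
from h import *
im,c=snap('wrist');np.savez('w4.npz',im=im,K=c[0],k1=c[1],X=c[2])
s,cs=snap('scene');np.savez('s4.npz',im=s,K=cs[0],k1=cs[1],X=cs[2])
T=pose();print('yaw',np.degrees(np.arctan2(T[1,0],T[0,0])),T.round(4))
z=s[100:250,170:320]
o=np.hstack([cv2.resize(z,None,fx=2.56,fy=2.56,interpolation=cv2.INTER_CUBIC),im[:,80:480]])
cv2.imwrite('pics/ws4.png',o[:,:,::-1])
E
```

```text
clock: 9.5
position: [0.4412, 0.2469, 0.2461]
ee_rot: [0.003, 0.576, 0.817, 0.004]
contact_force: [0.5, 0.2, -2.1]
width: 0.0583
gripper_force: 65.5
clock: 10.0
position: [0.5212, 0.0975, 0.2399]
ee_rot: [0.001, 0.295, 0.955, -0.001]
contact_force: [-0.2, 1.2, -2.5]
width: 0.0592
gripper_force: 65.2
clock: 10.5
position: [0.6001, -0.0491, 0.2393]
ee_rot: [0.0, 0.099, 0.995, -0.002]
contact_force: [-1.2, 0.9, -1.3]
width: 0.0585
gripper_force: 65.5
clock: 10.7
position: [0.597, -0.0432, 0.2403]
ee_rot: [-0.001, 0.097, 0.995, 0.001]
contact_force: [-0.2, -0.1, -2.2]
width: 0.0586
gripper_force: 65.5
yaw 168.936551124634 [[-9.814e-01  1.919e-01 -1.000e-03  5.973e-01]
 [ 1.919e-01  9.814e-01  7.000e-04 -4.280e-02]
 [ 1.100e-03  5.000e-04 -1.000e+00  2.410e-01]
 [ 0.000e+00  0.000e+00  0.000e+00  1.000e+00]]
```

View pics/ws4.png

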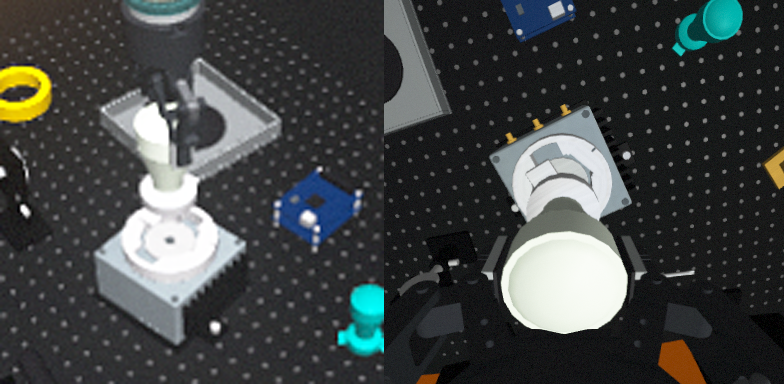

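The scene half shows the horn hanging above the port. In the wrist half, the lug is at about picture pixel (236,172), just short of the slot at (244,152). I check the horn's axis and lug direction numerically.

```bash
python3 - <<'E'
from h import *
from scipy.optimize import least_squares
d=np.load('w4.npz');im=d['im'];c=(d['K'],float(d['k1']),d['X'])
zt=.241-.0926+.110
g=im.astype(int).min(-1)
m=((g>215)&(np.arange(384)[:,None]>228)).astype(np.uint8)
n,l=cv2.connectedComponents(m);L=(l==l[280,261]).astype(np.uint8);x,y,w,h=cv2.boundingRect(L);print(x,y,w,h)
ct=max(cv2.findContours(L,0,1)[0],key=cv2.contourArea).reshape(-1,2)
for a,b in((y,y+h),(y,y+h-20),(y+25,y+h)):
  e=onz(c,ct[(ct[:,1]>=a)&(ct[:,1]<b)],zt)[:,:2]
  f=least_squares(lambda x:np.hypot(*(e-x[:2]).T)-.030,[.598,-.044],loss='soft_l1',f_scale=.0005);print(f.x,f.cost)
A=np.array([.5985,-.045])
print('pred lug tips/axis px',proj(c,[[A[0]+s*.04*np.cos(.265),A[1]+s*.04*np.sin(.265),.1544] for s in(-1,0)]))
print('   ',list(range(216,262,2)))
for v in range(140,200,2):print(v,' '.join('%3d'%k for k in g[v,212:264:2]))
E
```

```text
197 232 126 102
[ 0.59824628 -0.04326826] 0.00021106781219323522
[ 0.59914642 -0.04339701] 5.059228258915739e-05
[ 0.59469109 -0.0427873 ] 8.166570106396923e-05
pred lug tips/axis px [[234.81745017 164.50926032]
 [257.68515789 207.4610235 ]]
    [216, 218, 220, 222, 224, 226, 228, 230, 232, 234, 236, 238, 240, 242, 244, 246, 248, 250, 252, 254, 256, 258, 260]
140  63  73 113 127 142 145 148 143 146 141 117 123 182 226 227 224 225 221 223 227 228 228 228 226 228 226
142 114 127 142 142 142 145 145 145 137 103 172 227 226 227 224 222 223 218 206 184 189 226 224 223 222 226
144 139 146 143 144 147 143 145 120 125 219 229 227 224 222 214 189 139 142 141 144 140 220 224 224 224 226
146 143 144 145 144 143 144 120 172 227 227 223 221 216 160 141 145 144 143 143 143 142 168 227 226 227 225
148 144 143 145 145 142 127 205 225 223 221 219 185 141 145 144 144 144 142 143 144 145 147 221 227 227 225
150 141 143 145 146 123 182 223 222 223 209 144 144 144 145 147 144 143 143 144 147 147 147 173 227 227 226
152 144 142 143 138 180 220 225 227 196 137 145 145 143 145 144 146 144 143 145 148 149 14
[... 1801 characters left out ...]
 217 218 219 220 222 219 223 224 223 224 227 229 229
188 224 225 226 226 222 227 227 223 163  86 154 215 214 214 216 220 219 219 223 221 222 225 227 227 230 226
190 224 224 225 225 223 225 228 225 124 127 205 212 214 216 216 215 220 221 221 225 230 229 227 227 225 224
192 223 224 226 226 221 224 226 226 117 202 209 209 212 211 214 219 219 220 224 228 228 228 225 225 228 231
194 226 223 226 226 223 224 226 185 198 207 211 207 212 214 212 216 224 225 227 228 225 225 225 229 232 231
196 223 223 223 226 226 227 226 198 205 207 203 211 210 209 218 220 223 224 225 224 227 213 198 177 194 204
198 220 224 225 223 223 225 218 203 202 203 208 206 207 217 224 223 221 222 207 152 101  95  94  95  92  99
```

```bash
python3 - <<'E'
from h import *
d=np.load('w4.npz');c=(d['K'],float(d['k1']),d['X'])
a,b,e1,e2=onz(c,[[222.5,173],[245,160],[229,186.5],[254,172]],.1544)[:,:2]
print(a,b,np.linalg.norm(a-b));t=b-a;ang=np.degrees(np.arctan2(t[1],t[0]));print('outer edge dir',ang)
M=(a+b)/2
for th in (15.2+180,ang+90,ang-90):
  print(th,M-.04*np.array([np.cos(np.radians(th)),np.sin(np.radians(th))]))
print('sides',np.degrees(np.arctan2(*(e1-a)[::-1])),np.degrees(np.arctan2(*(e2-b)[::-1])))
E
```

```text
[ 0.56466174 -0.06647646] [ 0.55794627 -0.04696007] 0.020639450743609268
outer edge dir 108.9880114825564
195.2 [ 0.59990467 -0.0462307 ]
198.9880114825564 [ 0.59912747 -0.04370345]
18.988011482556402 [ 0.52348054 -0.06973308]
sides 11.99435123564197 24.72259467223529
```

```bash

python3 -m inch '[{"claw":-1,"travel":[-0.003,-0.008,-0.1],"turn":-0.016},{"claw":-1,"travel":[-0.003,-0.008,-0.18],"turn":-0.016},{"claw":-1,"travel":[-0.003,-0.008,-0.22],"turn":-0.016},{"claw":-1,"travel":[-0.003,-0.008,-0.22],"turn":-0.016},{"claw":-1,"travel":[-0.003,-0.008,-0.22],"turn":-0.016}]'
python3 -m inch '[{"claw":-1,"travel":[0,0,-0.025],"turn":0},{"claw":-1,"travel":[0,0,-0.05],"turn":0},{"claw":-1,"travel":[0,0,-0.075],"turn":0},{"claw":-1,"travel":[0,0,-0.075],"turn":0},{"claw":-1,"travel":[0,0,-0.075],"turn":0}]'
```

```text
clock: 11.3
position: [0.5977, -0.0452, 0.1978]
ee_rot: [0.0, 0.122, 0.993, 0.0]
contact_force: [-0.2, -0.2, -2.4]
width: 0.0586
gripper_force: 65.6
clock: 11.8
position: [0.5974, -0.0457, 0.182]
ee_rot: [-0.0, 0.122, 0.993, 0.0]
contact_force: [0.8, 0.2, -1.9]
width: 0.0585
gripper_force: 65.6
```

```bash

python3 -m inch '[{"claw":-1,"travel":[0,0,-0.015],"turn":0},{"claw":-1,"travel":[0,0,-0.03],"turn":0},{"claw":-1,"travel":[0,0,-0.03],"turn":0},{"claw":-1,"travel":[0,0,-0.03],"turn":0}]'
python3 -m inch '[{"claw":-1,"travel":[0,0,-0.012],"turn":0},{"claw":-1,"travel":[0,0,-0.024],"turn":0},{"claw":-1,"travel":[0,0,-0.024],"turn":0},{"claw":-1,"travel":[0,0,-0.024],"turn":0}]'
```

```text
clock: 12.2
position: [0.5979, -0.0457, 0.1771]
ee_rot: [0.001, 0.122, 0.993, 0.0]
contact_force: [-0.5, 0.3, 3.4]
width: 0.0583
gripper_force: 66.1
clock: 12.6
position: [0.598, -0.0457, 0.1722]
ee_rot: [0.001, 0.122, 0.993, 0.0]
contact_force: [-0.0, 0.2, 6.5]
width: 0.0589
gripper_force: 66.4
```

```bash

python3 -m inch '[{"claw":-1,"travel":[0,0,-0.004],"turn":0},{"claw":-1,"travel":[0,0,-0.004],"turn":-0.025},{"claw":-1,"travel":[0,0,-0.004],"turn":-0.05},{"claw":-1,"travel":[0,0,-0.004],"turn":-0.075},{"claw":-1,"travel":[0,0,-0.004],"turn":-0.1}]'
python3 - <<'E'
from h import *
s=get_state();print(s['moment'],s['contact_force'])
E
```

```text
clock: 13.1
position: [0.5979, -0.0451, 0.1716]
ee_rot: [0.001, 0.277, 0.961, 0.001]
contact_force: [-0.3, 2.2, 7.3]
width: 0.0587
gripper_force: 66.4
[0.41737607 0.1061582  0.07897496] [-0.26833781  2.15707111  7.25779378]
```

```bash

python3 -m inch '[{"claw":-1,"travel":[0,0,0],"turn":-0.035},{"claw":-1,"travel":[0,0,0],"turn":-0.07},{"claw":-1,"travel":[0,0,0],"turn":-0.105},{"claw":-1,"travel":[0,0,0],"turn":-0.14},{"claw":-1,"travel":[0,0,0],"turn":-0.175}]'
python3 -m inch '[{"claw":-1,"travel":[0,0,0],"turn":-0.03},{"claw":-1,"travel":[0,0,0],"turn":-0.06},{"claw":-1,"travel":[0,0,0],"turn":-0.09},{"claw":-1,"travel":[0,0,0],"turn":-0.092},{"claw":-1,"travel":[0,0,0],"turn":-0.092}]'
python3 - <<'E'
from h import *
s=get_state();print(s['moment'],s['contact_force']);T=pose();print(np.degrees(np.arctan2(T[1,0],T[0,0])))
E
```

```text
clock: 13.6
position: [0.5985, -0.045, 0.1718]
ee_rot: [0.001, 0.528, 0.849, 0.001]
contact_force: [-0.2, 2.6, 6.1]
width: 0.0586
gripper_force: 66.3
clock: 14.1
position: [0.5989, -0.0452, 0.1719]
ee_rot: [0.001, 0.643, 0.766, 0.002]
contact_force: [-0.1, 1.0, 5.9]
width: 0.059
gripper_force: 66.4
[ 0.30439491 -0.22781827 -0.06455412] [-0.13290891  1.01892118  5.94207569]
99.90800636364855
```

```bash

python3 -m inch '[{"claw":-1,"travel":[0,0,0.012],"turn":0},{"claw":-1,"travel":[0,0,0.024],"turn":0},{"claw":-1,"travel":[0,0,0.024],"turn":0},{"claw":-1,"travel":[0,0,0.024],"turn":0}]'
python3 -m inch '[{"claw":-1,"travel":[0,0,0.006],"turn":0},{"claw":-1,"travel":[0,0,0.006],"turn":0},{"claw":-1,"travel":[0,0,0.006],"turn":0}]'
python3 - <<'E'
from h import *
for n in('wrist','scene'):
  im,c=snap(n);np.savez(n+'5.npz',im=im,K=c[0],k1=c[1],X=c[2])
print(get_state()['contact_force'],get_state()['moment'])
E
```

```text
clock: 14.5
position: [0.5988, -0.0453, 0.176]
ee_rot: [0.001, 0.643, 0.766, 0.001]
contact_force: [2.4, 2.2, 4.7]
width: 0.0587
gripper_force: 66.5
clock: 14.8
position: [0.5987, -0.0453, 0.1765]
ee_rot: [0.001, 0.643, 0.766, 0.001]
contact_force: [4.2, 3.2, 1.5]
width: 0.0587
gripper_force: 66.1
[4.26126159 2.24702536 1.08328675] [ 0.58849459 -1.291508    0.02942339]
```

```bash

python3 -m inch '[{"claw":-1,"travel":[0,0,0.008],"turn":0},{"claw":-1,"travel":[0,0,0.008],"turn":0},{"claw":-1,"travel":[0,0,0.008],"turn":0}]'
python3 -m inch '[{"claw":-1,"travel":[0,0,0],"turn":0.012},{"claw":-1,"travel":[0,0,0],"turn":0.012}]'
python3 - <<'E'
from h import *
print(get_state()['moment']);T=pose();print(np.degrees(np.arctan2(T[1,0],T[0,0])))
E
```

```text
clock: 15.2
position: [0.5987, -0.0451, 0.1766]
ee_rot: [0.0, 0.643, 0.766, 0.001]
contact_force: [5.6, 3.4, -5.3]
width: 0.0589
gripper_force: 67.2
clock: 15.4
position: [0.5983, -0.045, 0.1766]
ee_rot: [-0.0, 0.629, 0.778, 0.001]
contact_force: [4.7, 3.5, -4.7]
width: 0.0585
gripper_force: 67.6
[ 0.61867161 -1.59257261  0.10798585]
102.09087056501816
```

It's held by the lip 3 mm up in the pockets (a pull gives resistance with no lift), so the horn is locked. I ease off and release it.

```bash

python3 -m inch '[{"claw":-1,"travel":[0,0,-0.01],"turn":-0.012},{"claw":-1,"travel":[0,0,-0.01],"turn":-0.012},{"claw":-1,"travel":[0,0,-0.01],"turn":-0.012},{"claw":1,"travel":[0,0,-0.01],"turn":-0.012},{"claw":1,"travel":[0,0,-0.01],"turn":-0.012}]'
python3 -m inch '[{"claw":1,"travel":[0,0,0],"turn":0},{"claw":1,"travel":[0,0,0],"turn":0},{"claw":1,"travel":[0,0,0],"turn":0},{"claw":1,"travel":[0,0,0.1],"turn":0},{"claw":1,"travel":[0,0,0.25],"turn":0}]'
python3 -m inch '[{"claw":1,"travel":[0,0,0.2],"turn":0},{"claw":1,"travel":[0,0,0.4],"turn":0},{"claw":1,"travel":[-0.2,0,0.4],"turn":0},{"claw":1,"travel":[-0.3,0,0.4],"turn":0},{"claw":1,"travel":[-0.3,0,0.4],"turn":0}]'
python3 - <<'E'
from h import *
w,cw=snap('wrist');s,cs=snap('scene');z=s[80:230,170:320]
# predicted: band top centre px vs lugs
print(proj(cs,[[.5985,-.045,.194],[.5985,-.045,.094]])-[170,80])
cv2.imwrite('pics/end.png',np.hstack([cv2.resize(z,None,fx=2.56,fy=2.56,interpolation=cv2.INTER_CUBIC),w[:,60:470]])[:,:,::-1])
E
```

```text
clock: 15.9
position: [0.5952, -0.0462, 0.1752]
ee_rot: [-0.002, 0.643, 0.766, -0.002]
contact_force: [0.8, -0.3, 0.5]
width: 0.0843
gripper_force: 0.0
clock: 16.4
position: [0.5959, -0.0455, 0.2247]
ee_rot: [-0.002, 0.643, 0.766, -0.001]
contact_force: [0.3, 0.0, 0.3]
width: 0.0852
gripper_force: 0.0
clock: 16.9
position: [0.5348, -0.0454, 0.3072]
ee_rot: [-0.0, 0.643, 0.766, -0.0]
contact_force: [-0.2, 0.8, 0.5]
width: 0.0852
gripper_force: 0.0
[[ 65.27124533  84.85192029]
 [ 66.39545369 111.08071015]]
```

View pics/end.png

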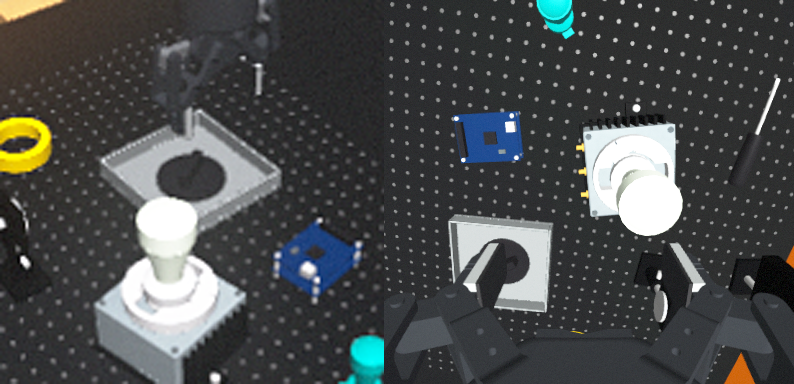

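The horn stands upright in the port, the slots are empty (the left one at about (607,180)), and the cap lies in the tray. I hand the job in.

```bash
python3 -c "
from rig import ticket;print(ticket.sign_off())"
```

```text
the job is handed in; nothing more can be done
None
```

I put the dust cap in the tray and locked the larger white horn upright in the port; before release an upward pull met resistance without lifting it. I then handed the job in, at about 17 s of the 64 s allowed.

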